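Unhook the blue parts bin at the screen bench

ROBOT

A 6-joint arm with a two-finger parallel gripper is mounted at the origin on the work surface. World frame = base frame: x ahead of the robot, y to its left, z up, the work surface at z = 0. Lengths are in mm, angles in rad, forces in N, time in s.
With the tool pointing down it reaches from about 350 to 850 mm from the base axis. Payload 8.1 kg.
Tool frame: the origin (TCP) lies at the centre of the arm's flange, where the gripper is bolted on; the fingertips stand 186 mm ahead of it and the grasp point (between the pads) lies 167 mm ahead of it; z points along the fingers, y is the line along which they close (so a half turn about z gives the same grasp; the last joint's range is limited). The gripper opens to 93 mm and grips with 3 to 60 N. Pads are 15 mm wide; open, the fingers measure 128 mm over their backs; the gripper's body (75 mm by 188 mm) begins 65 mm behind the grasp point.
Start: joints at [1.149, 0.13, 1.488, -0, 1.523, -0.085], TCP at [198.26, 566.304, 404.735] pointing down, gripper open.
Joint ranges: [-2.96, 2.96], [-0.89, 2.26], [0.02, 2.5], [-1.34, 4.48], [0, 2.73], [-2.66, 2.66]. Speed limits (rad/s): [2.39, 2.39, 2.79, 3.14, 3.14, 3.14].

INTERFACE

Orientations are given as a rotation vector (axis times angle).
In Python, from bench import arm, viewer, order, masks_of gives the robot as it stands.
- The arm moves only by the tool apply_moves, never from a script. Its argument "commands" is a list of rows, each a list of 2 entries, a list of its own where there are three numbers: the shift along the tool's x, y, z in cm, then the turn, a rotation vector about the tool's x, y, z in degrees. In form: [[[x, y, z], [ax, ay, az]], ...]. A call has 1 to 20 rows; each row is the pose to reach, as a shift and turn from the pose commanded when the call began, along the tool's axes at that moment; what a row does not reach only later rows make up. A row lasts 1/12 s, in which the tool goes at most 41.7 mm and 7.16 degrees, less where a joint would pass 70% of its speed; a pose out of reach is approached as far as the arm can. A call with a gripper value outside its range is refused whole. "hand" is the finger opening in cm, from 0 to 9.3, set as the call begins (left out, the last holds). The fingers move at their own pace and stop on an object; "force" is the grip in N (left out, the last holds). Time passes only in rows, so rows that repeat a pose let the fingers close. It gives the time, the measured TCP pose, the force, the opening and the grip force at its end, in the units of the state.
- arm.state(): the state, without advancing time (a new reading comes with each control period).
- viewer.get_image(name): name is "side" or "top"; returns the picture (384x512x3 uint8, red, green, blue); there is no depth.
- viewer.get_calibration(name): a dict with "intrinsics" (3x3 intrinsics, pixels), "world_from_camera" (4x4, takes a point from camera to world coordinates). Camera axes: x right, y up, looking along -z (the intrinsics and any distortion apply to the point x, -y, -z); pixel columns grow to the right and rows downward; lengths in mm; the calibration is good to about 2 mm. A picture is of the moment at which its call begins. get_calibration takes no time and is no camera call.
- order.job_done(): hands the job in; it is judged then, once.
Trained networks look in the newest picture that a camera, given by its name, has taken for a name from the list of things; names that differ only in an ending like _2 or _b are one class to them, and where a whole thing is asked for, a point or a joint stands for the part that bears it (a point fixed in the world has none). Each returns a list of dicts, best first, with "p" (0 to 1); they miss things now and then, are a little off and sometimes report something else, mostly with a low value. They report only what shows in the picture. A call takes as long as a camera call. They do not tell look-alikes from the thing itself.
- masks_of(thing, camera): "region" (384x512 bool, what is visible of it) and "uv" ([column, row] in pixels, amid what is visible of it).
The state is a dict: "time_s": time; "joints": joint angles; "qvel": joint speeds; "effort": joint torques, N m; "tcp_pos": TCP position; "tcp_rot": TCP orientation; "force": force on the tool from outside, world axes, zero at the start; "moment": the same for the moment, N m; "finger_gap": opening from 0.0 (shut) to 1.0 (fully open); "grip_force": force on a finger pad.
Only numpy, scipy, OpenCV 4.12 (cv2) and the standard library are available. Lean on these libraries where they do the work, as an engineer would, in place of code of your own. Each camera call takes 0.05 s, during which the arm holds its last target. There are 200 camera calls.

TASK

Take the blue parts bin down from the white rack: lift it until the wide hole of its keyhole is over the screw head, pull it straight off the screw, and set it down upright in the middle of the dark rubber pad without dropping it. Leave the yellow bin hanging where it is.

Things in the scene. Friction and masses are not known exactly. Their poses are not given: they have to be found in the camera images.
- blue_bin: Blue open bin, 0.15 kg, 60 x 60 mm, side walls 60 mm high and 60 mm apart outside along y: grip across them from above. Low front (-x) 38 mm. Back wall (x +25 to +30 mm) 104 mm high with a keyhole: wide hole 40 mm across centred 58 mm up, above it an 11 mm slot ending 94 mm up. Hangs on either screw, leaning up to 4 degrees. Origin: centre of underside; +x to the rack while hung, z up.
- yellow_bin: The same bin in yellow, hanging on the other screw 150 mm to the side; it stays. On both bins the screw sits 32 mm above the middle of the wide hole: a bin raised by 22 to 42 mm (32 best) lets the screw head pass and comes off towards its -x.
- rack: White open frame fixed to the bench, two rails on two posts, 340 wide (y), 20 thick (x), top at 172 mm; upper rail 24 high, lower rail at 68-84 mm. Origin: on the bench under its centre; its front, x = -10 mm, faces the robot. On the upper rail two screws at y = +75 and -75 mm, 160 mm up, stick out 13 mm along -x: shank 7 mm, head 20 mm across. A hung bin's origin is at x = -42, z = 69 mm.
- pad: Dark rubber pad fixed flat on the bench, 130 (x) x 150 (y) x 4 mm thick, to the left or right in front of the rack (a low white tray of three phone screens lies on the other side). Origin: centre of its underside.
Mind the look-alikes: they are no part of the job. Of the things that look like the blue_bin, the middle-sized one is meant. There is more than one size of the pad; the job needs the smaller.

How it is judged (in metres and radians):
On the way, in this order (a step that is already met when the one before it is completed fails the run):
1. the blue bin is lifted at the rack until the wide hole is over the screw head (z of blue_bin in the frame of rack between 0.089 and 0.114 m and x of blue_bin in the frame of rack above -0.05 m), for 0.05 s.
2. the blue bin is pulled off the screw, clear of the rack, in the fingers (x of blue_bin in the frame of rack below -0.065 m and contact force between the fingers and blue_bin above 0.5 N), for 0.05 s.
3. the fingers lower the blue bin upright to within 10 mm of the top of the pad, over its middle (horizontal distance between blue_bin and pad below 0.035 m and z of blue_bin in the frame of pad below 0.014 m and angle between blue_bin's own z axis and vertical below 0.17 rad and contact force between the fingers and blue_bin above 0.5 N), for 0.05 s.
At the end, for the whole second after the job is handed in: The blue bin stands upright (within 10 degrees) and still on the pad, its centre within 35 mm of the pad's centre, released; the yellow bin still hangs within 20 mm of where it was (horizontal distance between blue_bin and pad below 0.035 m and z of blue_bin in the frame of pad below 0.012 m and angle between blue_bin's own z axis and vertical below 0.17 rad and linear speed of blue_bin below 0.02 m/s and contact force between the fingers and blue_bin below 0.1 N and distance of yellow_bin from where it was at the start of the episode below 0.02 m); the robot touches nothing.
It fails at once if the yellow bin is shifted by more than 20 mm (distance of yellow_bin from where it was at the start of the episode above 0.02 m).
It also fails if it takes over 40 s, if anything falls off the work surface, if the arm or the gripper's body presses on something with over 40 N, if the wrist force passes 120 N, or if a joint passes its speed limit or range.

## Working session

There is one attempt and no reset: what is moved stays moved. The work goes in short steps, Python scripts to look and compute and a tool call to move; the robot and the scene stay as the last step left them, time stands still between calls to the robot, and variables do not carry over. Pictures are saved under pics/ and viewed, at most 10 in all, crops included, and the job is handed in when it is done.

Besides the shell and the picture viewer there is one more tool, called after "Emit:" as name(argument=value, ...) on one line, values as JSON. apply_moves: Moves the arm, as the interface text tells. Its arguments: {"type":"object","properties":{"commands":{"type":"array"},"hand":{"type":"number"},"force":{"type":"number"}},"required":["commands"]}

```bash
mkdir -p pics; cat > h.py <<'E'
import numpy as np, cv2
from bench import arm, viewer, order, masks_of
def cal(n):
    c=viewer.get_calibration(n); return np.array(c["intrinsics"]),np.array(c["world_from_camera"]),c
def ray(n,uv):
    K,T,c=cal(n); d=np.linalg.inv(K)@[uv[0],uv[1],1]; d=np.array([d[0],-d[1],-d[2]])
    return T[:3,3],T[:3,:3]@d
def atz(n,uv,z):
    o,d=ray(n,uv); return o+d*(z-o[2])/d[2]
def proj(n,P):
    K,T,c=cal(n); p=np.linalg.inv(T)@np.append(P,1); q=K@[p[0],-p[1],-p[2]]; return q[:2]/q[2]
def tri(uvs):
    A=np.zeros((3,3));b=np.zeros(3);R=[ray(n,u) for n,u in uvs]
    for o,d in R:
        d=d/np.linalg.norm(d);M=np.eye(3)-np.outer(d,d);A+=M;b+=M@o
    X=np.linalg.solve(A,b); return X,[np.linalg.norm(np.cross(X-o,d/np.linalg.norm(d))) for o,d in R]
def save(n,f):
    im=viewer.get_image(n); cv2.imwrite("pics/"+f,im[:,:,::-1]); return im
E
python3 - <<'E'
from h import *
for n in("side","top"):
    save(n,n+"0.png"); print(n,viewer.get_calibration(n))
    for t in("blue_bin","yellow_bin","rack","pad"):
        for m in masks_of(t,n):
            ys,xs=np.where(m["region"]); print(n,t,round(m["p"],2),np.round(m["uv"]),xs.min(),xs.max(),ys.min(),ys.max(),len(xs))
print(arm.state())
E
cd pics; python3 -c "
import cv2
cv2.imwrite('both.png',cv2.resize(cv2.hconcat([cv2.imread('side0.png'),cv2.imread('top0.png')]),(800,300)))"
```

```text
side {'intrinsics': array([[460.56616124,   0.        , 263.1561454 ],
       [  0.        , 460.56616124, 188.18335698],
       [  0.        ,   0.        ,   1.        ]]), 'world_from_camera': array([[ 8.23337263e-01,  4.44105565e-01, -3.53392131e-01,
        -4.47257901e+01],
       [-5.67526984e-01,  6.38331270e-01, -5.20044529e-01,
        -7.85437845e+02],
       [-5.37342117e-03,  6.28731609e-01,  7.77603813e-01,
         1.21424016e+03],
       [ 0.00000000e+00,  0.00000000e+00,  0.00000000e+00,
         1.00000000e+00]])}
side blue_bin 0.81 [252. 121.] 245 260 112 137 284
side blue_bin 0.69 [278. 143.] 263 287 121 157 528
side blue_bin 0.56 [319. 137.] 305 337 111 160 957
side yellow_bin 0.65 [300. 167.] 285 311 151 187 641
side rack 0.58 [316. 165.] 270 344 108 208 1470
side pad 0.84 [310. 270.] 276 339 243 300 1954
side pad 0.69 [239. 323.] 191 288 278 372 4932
side pad 0.64 [302. 168.] 286 311 150 187 615
top {'intrinsics': array([[370.50399591,   0.        , 254.45711281],
       [  0.        , 370.50399591, 185.04400684],
       [  0.        ,   0.        ,   1.       
[... 682 characters left out ...]
304.] 329 423 261 346 5716
{'time_s': 0.5, 'joints': array([ 1.14860820e+00,  1.30453605e-01,  1.48822675e+00,  3.94857522e-06,
        1.52297074e+00, -8.54317674e-02]), 'qvel': array([ 0.00075782, -0.00024623, -0.00017215, -0.00095004,  0.00044588,
       -0.00038973]), 'effort': array([-8.22645707e-04, -5.59176028e+01, -4.91567051e+01,  7.66748562e-02,
        2.43491319e-02, -4.12834447e-05]), 'tcp_pos': array([198.25611551, 566.30796295, 404.68846591]), 'tcp_rot': array([-5.26476875e-01, -3.09714551e+00,  8.73071351e-05]), 'force': array([ 0.13777458, -0.27079197,  0.62402059]), 'moment': array([ 0.0022962 , -0.0245138 ,  0.03197475]), 'grip_force': 0.0, 'finger_gap': 1.002940733566298}
```

View pics/side0.png

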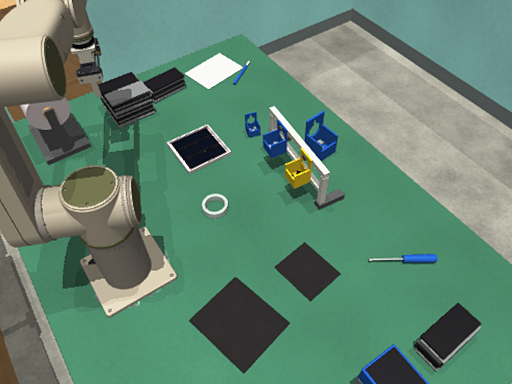

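View pics/top0.png

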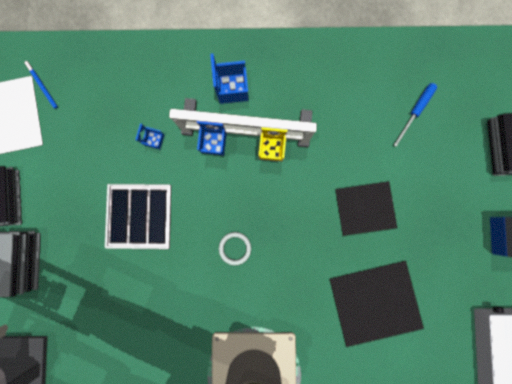

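Side picture: blue bins at (252,121) small on the bench, (278,143) hanging, (319,137) large behind the rack; yellow at (300,167); pads at (310,270) small and (239,323) large. Top picture: small blue (147,139), hanging blue (212,139), large blue (228,82), yellow (273,143), small pad (366,212), large pad (374,304). By the description the target is the hanging one (212,139) and the pad at (366,212). Next I check sizes and make one close crop.

```bash
python3 - <<'E'
from h import *
import cv2
s=cv2.imread('pics/side0.png');t=cv2.imread('pics/top0.png')
a=cv2.resize(s[100:215,240:350],(400,418),interpolation=cv2.INTER_CUBIC)
b=cv2.resize(t[90:170,165:325],(800,400),interpolation=cv2.INTER_CUBIC)[:, :]
cv2.imwrite('pics/cropt.png',b);cv2.imwrite('pics/crops.png',cv2.resize(a,(560,585)))
viewer.get_image("top");viewer.get_image("side")
for m in masks_of("pad","top")[:2]:
    r=cv2.minAreaRect(np.argwhere(m["region"])[:,::-1].astype(np.float32))
    P=np.array([atz("top",p,4) for p in cv2.boxPoints(r)])
    e=P-np.roll(P,1,0); print("pad",P.mean(0).round(1),np.linalg.norm(e,axis=1).round(),np.degrees(np.arctan2(e[:,1],e[:,0])).round(1))
for m in masks_of("pad","side")[:2]:
    r=cv2.minAreaRect(np.argwhere(m["region"])[:,::-1].astype(np.float32))
    print("pad side",atz("side",m["uv"],4).round(1))
# rack top: white bright pixels
hsv=cv2.cvtColor(t,cv2.COLOR_BGR2HSV)
w=((hsv[...,1]<40)&(hsv[...,2]>200)); w[:, :165]=0;w[:,325:]=0;w[:100]=0;w[160:]=0
n,l,st,_=cv2.connectedComponentsWithStats(w.astype(np.uint8))
i=1+np.argmax(st[1:,4]); r=cv2.minAreaRect(np.argwhere(l==i)[:,::-1].astype(np.float32)); print(r,st[i])
P=np.array([atz("top",p,172) for p in cv2.boxPoints(r)]);e=P-np.roll(P,1,0)
print("rack",P.mean(0).round(1),np.linalg.norm(e,axis=1).round(),np.degrees(np.arctan2(e[:,1],e[:,0])).round(1))
E
```

```text
pad [ 435.1 -302.9    4. ] [131. 151. 131. 149.] [   9.   -80.  -171.8  100. ]
pad [ 185.5 -323.1    4. ] [186. 218. 187. 214.] [  12.2  -77.1 -168.9  102.8]
pad side [ 441.2 -303.9    4. ]
pad side [ 188.3 -330.     4. ]
((242.51263427734375, 119.87080383300781), (146.2583465576172, 8.73006534576416), 5.587243556976318) [ 170  109  146   23 1273]
rack [637.9  22.3 172. ] [338.  21. 339.  20.] [ 83.8  -4.6 -96.2 173.5]
```

View pics/cropt.png

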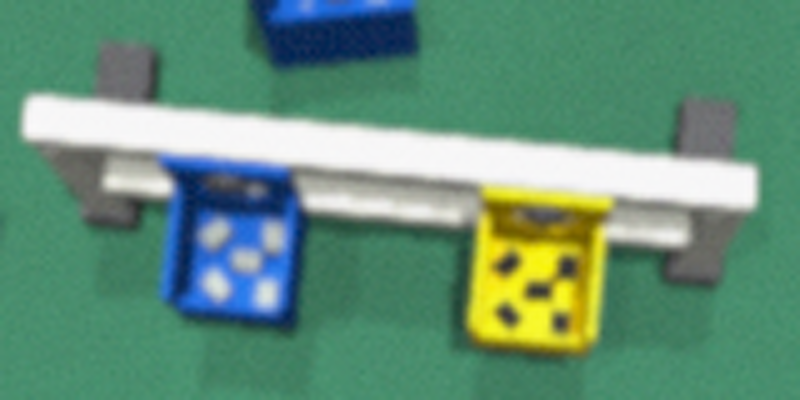

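View pics/crops.png

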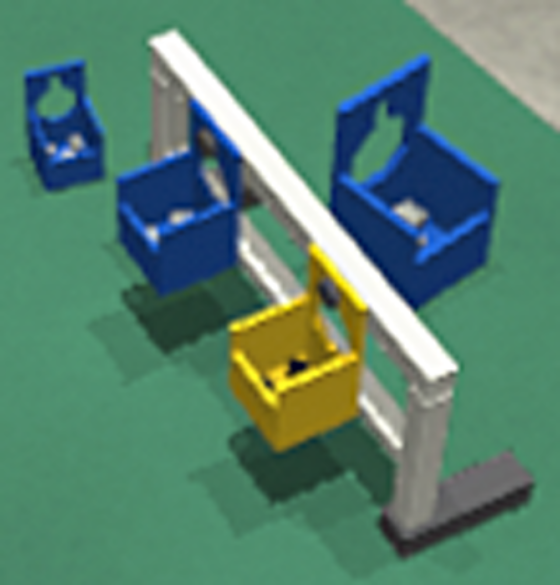

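The crops confirm three blue sizes. The middle one hangs on the left (+y) screw, crop (235,240) top and (180,225) side; yellow hangs to its right. The small pad measures 131 x 150, as given. Next I fit the blue bin's pose to its silhouettes.

```bash
cat > fit.py <<'E'
from h import *
from scipy.optimize import minimize
from scipy.spatial.transform import Rotation as R
def box(x0,x1,y0,y1,z0,z1): return np.array([[x,y,z] for x in(x0,x1) for y in(y0,y1) for z in(z0,z1)],float)
B=[box(-30,30,-30,30,0,38),box(-30,30,-30,-27,0,60),box(-30,30,27,30,0,60),box(25,30,-30,30,0,104)]
def sil(n,p,S=4):
    K,T,c=cal(n); M=np.zeros((384*S,512*S),np.uint8); Ti=np.linalg.inv(T)
    for b in B:
        X=R.from_euler("zy",[p[3],p[4]],degrees=True).apply(b)+p[:3]
        q=(X@Ti[:3,:3].T+Ti[:3,3])*[1,-1,-1]; q=q@K.T; uv=q[:,:2]/q[:,2:]
        cv2.fillConvexPoly(M,cv2.convexHull(np.round((uv+.5)*S).astype(np.int32)),255)
    return cv2.resize(M,(512,384),interpolation=cv2.INTER_AREA)/255.
def observed(n,near):
    ms=masks_of("blue_bin",n); return min(ms,key=lambda m:np.hypot(*(np.array(m["uv"])-near)))["region"]
def fit(p0,obs):
    def f(p):
        c=.002*(p[4]/4)**2*100*0
        for n,o in obs.items():
            o=cv2.morphologyEx(o.astype(np.uint8),cv2.MORPH_CLOSE,np.ones((9,9))); s=sil(n,p); c+=np.abs(s-o).sum()/o.sum()
        return c
    best=min((minimize(f,p0,method="Nelder-Mead",options=dict(initial_simplex=np.array(p0)+np.vstack([np.zeros(5),np.diag([k*8,8,k*8,5,4])]),xatol=.1,fatol=1e-4)) for k in(1,-1)),key=lambda r:r.fun)
    return best.x,best.fun,f(p0)
E
python3 - <<'E'
from fit import *
obs={}
for n,near in(("top",(212,139)),("side",(278,143))):
    viewer.get_image(n); obs[n]=observed(n,near)
p0=[604,101,69,-6,0]
for o in(obs,{"top":obs["top"]},{"side":obs["side"]}):
    r=fit(p0,o); print(r[0].round(1),round(r[1],3),round(r[2],3))
import json
E
```

```text
[607.1 102.6  64.   -6.   -1.1] 0.129 0.161
[605.3 101.6  71.1  -5.4  -1.2] 0.049 0.068
[ 6.051e+02  9.980e+01  6.600e+01 -4.500e+00  3.000e-01] 0.073 0.093
```

```bash
cat > go.py <<'E'
import sys
from h import *
from scipy.spatial.transform import Rotation as R
# go.py x y z heading(deg of tool y): shift in tool axes (cm), turn (deg)
x,y,z,h=map(float,sys.argv[1:5]); s=arm.state(); R0=R.from_rotvec(s["tcp_rot"])
h=np.radians(h); Y=np.array([np.cos(h),np.sin(h),0]); Z=np.array([0,0,-1.]); Rt=R.from_matrix(np.c_[np.cross(Y,Z),Y,Z])
print(R0.inv().apply(np.array([x,y,z])-s["tcp_pos"]).round(2)/10,(R0.inv()*Rt).as_rotvec(degrees=True).round(2),s["tcp_pos"].round(1),s["time_s"],s["joints"].round(2))
E
python3 go.py 597 102.3 400 84
```

```text
[-52.967 -30.619   0.478] [  0.     0.   -13.29] [198.3 566.3 404.8] 0.9 [ 1.15  0.13  1.49 -0.    1.52 -0.09]
```

Emit:
apply_moves(commands=[[[-53,-30.6,0.5],[0,0,-13.3]],[[-53,-30.6,0.5],[0,0,-13.3]],[[-53,-30.6,0.5],[0,0,-13.3]],[[-53,-30.6,0.5],[0,0,-13.3]],[[-53,-30.6,0.5],[0,0,-13.3]],[[-53,-30.6,0.5],[0,0,-13.3]],[[-53,-30.6,0.5],[0,0,-13.3]],[[-53,-30.6,0.5],[0,0,-13.3]],[[-53,-30.6,0.5],[0,0,-13.3]],[[-53,-30.6,0.5],[0,0,-13.3]],[[-53,-30.6,0.5],[0,0,-13.3]],[[-53,-30.6,0.5],[0,0,-13.3]],[[-53,-30.6,0.5],[0,0,-13.3]],[[-53,-30.6,0.5],[0,0,-13.3]],[[-53,-30.6,0.5],[0,0,-13.3]],[[-53,-30.6,0.5],[0,0,-13.3]],[[-53,-30.6,0.5],[0,0,-13.3]],[[-53,-30.6,0.5],[0,0,-13.3]],[[-53,-30.6,0.5],[0,0,-13.3]],[[-53,-30.6,0.5],[0,0,-13.3]]], hand=9.3)

```text
time_s: 2.57
tcp_pos: [596.7, 103.6, 399.9]
tcp_rot: [0.162, 3.137, 0.0]
force: [-0.0, -0.6, 0.3]
finger_gap: 1.003
grip_force: 0.0
```

```bash
python3 go.py 597 102.3 286 84
```

```text
[-0.038 -0.127 11.394] [0.01 0.   0.1 ] [596.7 103.6 399.9] 2.5667 [ 0.09  0.15  1.48  0.    1.52 -1.38]
```

Emit:
apply_moves(commands=[[[0,0,3],[0,0,0]],[[0,0,6],[0,0,0]],[[0,-0.1,8],[0,0,0]],[[0,-0.1,10],[0,0,0]],[[0,-0.1,11],[0,0,0]],[[0,-0.1,11.4],[0,0,0]],[[0,-0.1,11.4],[0,0,0]],[[0,-0.1,11.4],[0,0,0]]])

```text
time_s: 3.23
tcp_pos: [597.6, 101.8, 287.1]
tcp_rot: [0.163, 3.136, 0.0]
force: [-0.4, 0.3, 0.5]
finger_gap: 0.998
grip_force: 0.0
```

```bash
python3 - <<'E'
from h import *
s=arm.state();print(s["tcp_pos"],s["force"])
a=save("side","s1.png");b=save("top","t1.png")
f=lambda i:cv2.resize(i[95:205,230:340,::-1],(400,400),interpolation=cv2.INTER_CUBIC)
cv2.imwrite("pics/c1.png",cv2.hconcat([f(a),cv2.resize(b[90:170,165:245,::-1],(400,400))]))
E
```

```text
[597.57568477 101.76548155 287.05102136] [-0.4079219   0.27867196  0.52908494]
```

View pics/c1.png

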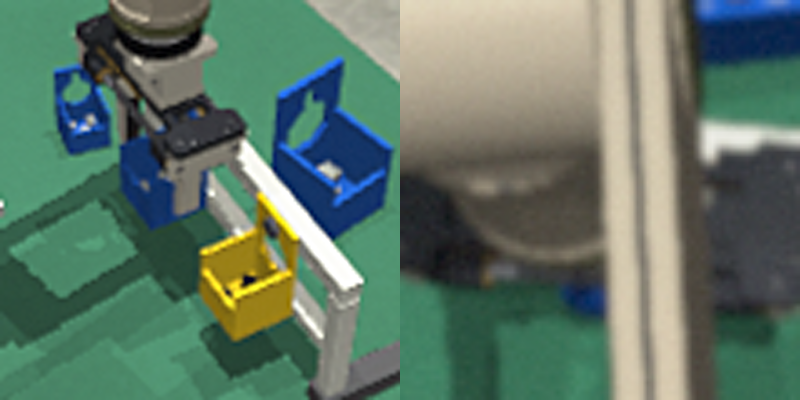

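The fingers straddle the blue bin: near finger at (190,185) of the left crop, with the bin between the two fingers and no contact force. Closing now.

Emit:
apply_moves(commands=[[[0,0,0],[0,0,0]],[[0,0,0],[0,0,0]],[[0,0,0],[0,0,0]],[[0,0,0],[0,0,0]],[[0,0,0],[0,0,0]],[[0,0,0],[0,0,0]],[[0,0,0],[0,0,0]],[[0,0,0],[0,0,0]]], hand=5.0, force=15)

```text
time_s: 4.0
tcp_pos: [597.2, 101.3, 285.7]
tcp_rot: [-0.164, -3.137, 0.0]
force: [-1.0, 0.1, 0.6]
finger_gap: 0.651
grip_force: 15.0
```

Grip holds at 60.5 mm, the bin's width. Lifting 32 mm.

Emit:
apply_moves(commands=[[[0,0,-0.5],[0,0,0]],[[0,0,-1.0],[0,0,0]],[[0,0,-1.5],[0,0,0]],[[0,0,-2.0],[0,0,0]],[[0,0,-2.5],[0,0,0]],[[0,0,-3.0],[0,0,0]],[[0,0,-3.2],[0,0,0]],[[0,0,-3.2],[0,0,0]],[[0,0,-3.2],[0,0,0]]])

```text
time_s: 4.75
tcp_pos: [597.3, 101.4, 317.9]
tcp_rot: [0.164, 3.137, 0.0]
force: [1.0, -0.5, -1.2]
finger_gap: 0.645
grip_force: 15.0
```

```bash
python3 - <<'E'
from fit import *
s=arm.state();print(s["tcp_pos"],s["force"],s["finger_gap"])
a=save("side","s2.png")
cv2.imwrite("pics/c2.png",cv2.resize(a[85:205,230:350,::-1],(600,600),interpolation=cv2.INTER_CUBIC))
E
```

```text
[597.27862557 101.36435271 317.88823066] [ 0.96482502 -0.50482427 -1.19614214] 0.6453841315957417
```

View pics/c2.png

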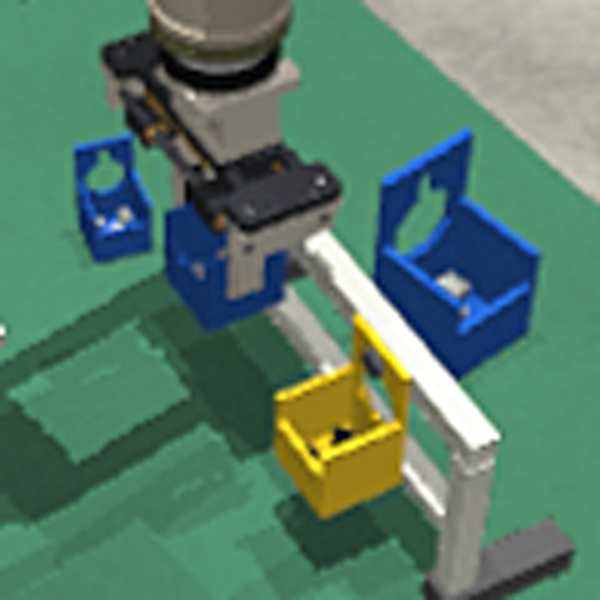

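The bin hangs upright in the grip (crop (215,265)), raised 32 mm, carrying about its own weight. Pulling along tool +x, away from the rack.

Emit:
apply_moves(commands=[[[0.5,0,0],[0,0,0]],[[1.0,0,0],[0,0,0]],[[1.5,0,0],[0,0,0]],[[2,0,0],[0,0,0]],[[3,0,0],[0,0,0]],[[4,0,0],[0,0,0]],[[6,0,0],[0,0,0]],[[8,0,0],[0,0,0]],[[10,0,0],[0,0,0]],[[12,0,0],[0,0,0]],[[12,0,0],[0,0,0]],[[12,0,0],[0,0,0]]])

```text
time_s: 5.8
tcp_pos: [477.1, 114.1, 317.9]
tcp_rot: [0.163, 3.137, 0.0]
force: [0.4, -0.3, -1.6]
finger_gap: 0.648
grip_force: 15.0
```

```bash
python3 - <<'E'
from fit import *
s=arm.state();print(s["tcp_pos"],s["force"],s["finger_gap"])
a=save("side","s3.png")
for t in("blue_bin","yellow_bin"): print([(m["p"],m["uv"]) for m in masks_of(t,"side")])
E
python3 go.py 429 -302.5 330 84
```

```text
[477.1253463  114.05944612 317.87987036] [ 0.41781284 -0.25653056 -1.60330629] 0.6484003728601967
[(0.96, [318.7, 138.9]), (0.81, [241.5, 152.9]), (0.43, [254.6, 120.7])]
[(0.91, [300.7, 168.7])]
[  0.566 -41.921  -1.193] [ 0.01  0.06 -0.01] [478.5 113.8 318.1] 5.95 [ 0.13 -0.11  1.89 -0.    1.36 -1.34]
```

Bin is off the screw at (241,153) and held; yellow is unmoved at (300,168). Carrying it over the pad.

Emit:
apply_moves(commands=[[[0.6,-3,-1.2],[0,0,0]],[[0.6,-6,-1.2],[0,0,0]],[[0.6,-9,-1.2],[0,0,0]],[[0.6,-12,-1.2],[0,0,0]],[[0.6,-15,-1.2],[0,0,0]],[[0.6,-18,-1.2],[0,0,0]],[[0.6,-21,-1.2],[0,0,0]],[[0.6,-24,-1.2],[0,0,0]],[[0.6,-27,-1.2],[0,0,0]],[[0.6,-30,-1.2],[0,0,0]],[[0.6,-33,-1.2],[0,0,0]],[[0.6,-36,-1.2],[0,0,0]],[[0.6,-38.5,-1.2],[0,0,0]],[[0.6,-40.5,-1.2],[0,0,0]],[[0.6,-41.5,-1.2],[0,0,0]],[[0.6,-41.9,-1.2],[0,0,0]],[[0.6,-41.9,-1.2],[0,0,0]],[[0.6,-41.9,-1.2],[0,0,0]]])

```text
time_s: 7.45
tcp_pos: [428.4, -301.6, 329.5]
tcp_rot: [-0.164, -3.137, -0.001]
force: [0.3, 0.5, -2.1]
finger_gap: 0.646
grip_force: 15.0
```

```bash
python3 - <<'E'
from fit import *
s=arm.state();print(s["tcp_pos"],s["force"],s["finger_gap"])
a=save("side","s4.png")
cv2.imwrite("pics/c4.png",cv2.resize(a[150:330,200:380,::-1],(600,600),interpolation=cv2.INTER_CUBIC))
print([(m["p"],m["uv"]) for m in masks_of("blue_bin","side")], proj("side",[437.5,-303.5,115]))
E
python3 go.py 429.5 -302.7 221 84
```

```text
[ 428.42495971 -301.61578857  329.54661806] [ 0.34476527  0.50992808 -2.0520594 ] 0.6461466880753035
[(0.61, [304.6, 247.0])] [309.87940866 249.31165065]
[-0.117 -0.144 10.866] [ 0.03 -0.01  0.07] [ 428.5 -301.2  329.7] 7.55 [-0.71 -0.03  1.79  0.    1.38 -2.18]
```

View pics/c4.png

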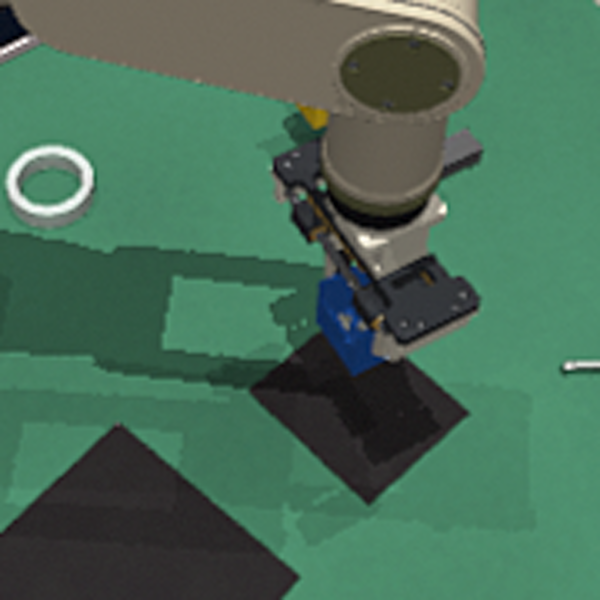

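Blue bin at crop (350,325) is above the pad (crop (360,415)), still upright. Lowering.

Emit:
apply_moves(commands=[[[-0.1,-0.1,2],[0,0,0]],[[-0.1,-0.1,4],[0,0,0]],[[-0.1,-0.1,6],[0,0,0]],[[-0.1,-0.1,8],[0,0,0]],[[-0.1,-0.1,9],[0,0,0]],[[-0.1,-0.1,9.6],[0,0,0]],[[-0.1,-0.1,10.1],[0,0,0]],[[-0.1,-0.1,10.4],[0,0,0]],[[-0.1,-0.1,10.5],[0,0,0]],[[-0.1,-0.1,10.6],[0,0,0]],[[-0.1,-0.1,10.6],[0,0,0]],[[-0.1,-0.1,10.6],[0,0,0]]])

```text
time_s: 8.55
tcp_pos: [429.3, -303.5, 224.4]
tcp_rot: [0.164, 3.136, -0.001]
force: [0.2, 0.8, -1.1]
finger_gap: 0.644
grip_force: 15.0
```

Emit:
apply_moves(commands=[[[0,0,0.1],[0,0,0]],[[0,0,0.2],[0,0,0]],[[0,0,0.3],[0,0,0]],[[0,0,0.3],[0,0,0]],[[0,0,0.3],[0,0,0]],[[0,0,0.3],[0,0,0]]])

```text
time_s: 9.05
tcp_pos: [429.3, -303.3, 221.0]
tcp_rot: [0.164, 3.137, -0.0]
force: [1.7, 1.4, 1.5]
finger_gap: 0.644
grip_force: 15.0
```

Emit:
apply_moves(commands=[[[0,0,0.1],[0,0,0]],[[0,0,0.1],[0,0,0]],[[0,0,0.1],[0,0,0]]])

```text
time_s: 9.3
tcp_pos: [429.6, -303.3, 220.6]
tcp_rot: [0.164, 3.136, -0.0]
force: [0.5, 3.4, 6.7]
finger_gap: 0.648
grip_force: 15.0
```

Contact with the pad is clear at 6.7 N. Releasing, then retreating straight up.

Emit:
apply_moves(commands=[[[0,0,0],[0,0,0]],[[0,0,0],[0,0,0]],[[0,0,0],[0,0,0]],[[0,0,0],[0,0,0]],[[0,0,0],[0,0,0]],[[0,0,0],[0,0,0]]], hand=9.0)

```text
time_s: 9.8
tcp_pos: [429.0, -303.3, 219.6]
tcp_rot: [-0.165, -3.137, -0.0]
force: [0.6, 0.4, 0.4]
finger_gap: 0.965
grip_force: 0.0
```

Emit:
apply_moves(commands=[[[0,0,-1],[0,0,0]],[[0,0,-2],[0,0,0]],[[0,0,-4],[0,0,0]],[[0,0,-7],[0,0,0]],[[0,0,-10],[0,0,0]],[[3,0,-13],[0,0,0]],[[6,3,-16],[0,0,0]],[[6,6,-18],[0,0,0]],[[6,9,-18],[0,0,0]],[[6,12,-18],[0,0,0]],[[6,15,-18],[0,0,0]],[[6,18,-18],[0,0,0]],[[6,21,-18],[0,0,0]],[[6,21,-18],[0,0,0]],[[6,21,-18],[0,0,0]]])

```text
time_s: 11.05
tcp_pos: [391.4, -87.0, 401.1]
tcp_rot: [0.159, 3.136, -0.001]
force: [0.2, -0.4, 0.2]
finger_gap: 0.968
grip_force: 0.0
```

```bash
python3 - <<'E'
from fit import *
a=save("side","s5.png");b=save("top","t5.png")
cv2.imwrite("pics/c5.png",cv2.hconcat([cv2.resize(a[110:310,180:380,::-1],(400,400)),cv2.resize(b[110:250,300:440,::-1],(400,400))]))
obs={}
for n in("top","side"):
    obs[n]=observed(n,proj(n,[437,-303,25]))
print(fit([437,-303,4,-6,0],obs))
print([(m["p"],m["uv"]) for m in masks_of("yellow_bin","side")]); print(arm.state()["force"])
E
```

```text
(array([ 443.29031557, -302.24208631,   -2.31444749,   -7.42326845,
         -2.29695945]), np.float64(0.7147427992936305), np.float64(0.8382905109507571))
[]
[-0.30643933  0.32640473 -0.16749087]
```

View pics/c5.png

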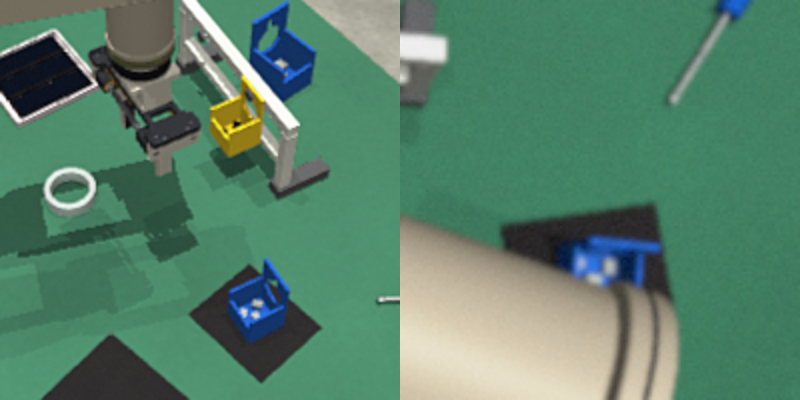

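The blue bin stands upright mid-pad (left crop (257,310)), yellow still hangs (235,125), and the gripper is clear of everything. Handing in.

```bash
python3 -c "
from h import *
print(order.job_done())"
```

```text
the job is handed in; nothing more can be done
None
```

I took the blue bin off its screw and set it upright on the middle of the small pad, released it, left the yellow bin hanging, and handed the job in; no verdict was returned.

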